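Fetch the chew toy from the sliding-door supply case

TASK

Get the silicone chew toy out of the budgie supply case: slide the see-through door that covers it open, well behind the other door, lift the toy out and stand it upright in the stainless steel tray, then let go. Leave the other door shut and the wooden perch block lying where it is.

Things in the scene. Friction and masses are not known exactly. Their poses are not given: they have to be found in the camera images.
- case: Low wooden case fixed to the table, 220 mm (its x) by 360 (its y; +y is left), long walls 85 mm high, 10 thick, floor 8 thick. Origin: centre of its underside. A divider at y = 0 makes a left and a right compartment. Two clear doors with aluminium edges lie flat on top in two tracks and slide along y, the left one over the right one. An open door uncovers case |y| 45 to 168 mm of its side.
- left_door (a joint): Slide of the left (upper) door, m: 0 closed, 0.135 fully open; grows as it slides towards the case's -y, over the right door. Its top face is 82 mm above the table. About 1.5 N of friction; stays where it is left.
- right_door (a joint): Slide of the right (lower) door, m: 0 closed, 0.135 fully open; grows as it slides towards the case's +y, under the left door. Its top face is 72 mm above the table. About 1.5 N of friction; stays where it is left.
- left_pull (a point): Centre of the top edge of the left door's pull, an upright aluminium fin near the door's outer end: 10 mm thick (case y), 70 mm long (case x), its top 114 mm above the table and 32 mm above its door. At case y = +164 mm when closed; moves with the door.
- right_pull (a point): Centre of the top edge of the right door's pull, a like fin: 10 mm thick (case y), 70 mm long (case x), its top 114 mm above the table and 42 mm above its door. At case y = -164 mm when closed; moves with the door. Fully open it is 14 mm short of the left door's edge: fingers holding it should stay above that door's top face (82 mm).
- toy: Hard silicone chew toy, dark grey ribbed upright barrel 40 mm in diameter and 50 mm high, 40 to 85 g, standing on the floor of one compartment (left or right, under the closed door), within the part that its door uncovers. Origin: centre of its underside, z up.
- perch: Wooden block perch, 36 x 70 x 36 mm high, lying in the other compartment. Origin: centre of its underside.
- tray: Loose rectangular stainless steel tray, 220 mm (its x) by 160 mm (its y), rim 18 mm high, walls and floor 3 mm thick, empty, to the left of the case. Origin: centre of its underside.

How it is judged:
By the outcome, as a careful person would: the job done as asked, in the order asked, and still so for the second after the job is handed in, with the robot touching nothing.
It also fails if it takes over 58 s, if anything falls off the work surface, if the arm or the gripper's body presses on something with over 40 N, if the wrist force passes 120 N, or if a joint passes its speed limit or range.

ROBOT

A 6-joint arm with a two-finger parallel gripper is mounted at the origin on the work surface. World frame = base frame: x ahead of the robot, y to its left, z up, the work surface at z = 0. Lengths are in m, angles in degrees, forces in N, time in s.
With the tool pointing down it reaches from about 0.4 to 0.825 m from the base axis. Payload 7 kg.
Tool frame: the origin (TCP) lies at the very end of the fingers, on their centre line; the grasp point (between the pads) lies 19 mm behind it (ctrl.grip_point_offset is the distance from the TCP to the grasp point, in m); x points along the fingers, z is the direction in which the jaws open and shut, and the axes are right-handed (so a half turn about x gives the same grasp; the last joint's range is limited). The gripper opens to 88 mm and grips with 3 to 60 N. Pads are 19 mm wide; open, the fingers measure 130 mm over their backs; the gripper's body (78 mm by 193 mm) begins 47 mm behind the grasp point.
Start: joints at [85.033, 20.546, 0.682, 0, -70.136, -16.507], TCP at [0.247, 0.628, 0.227] pointing down, gripper open.
Joint ranges: [-176.03, 176.03], [-82.01, 121.73], [-58.28, 71.71], [-173.87, 95.51], [-174.79, -0.11], [-173.66, 173.66]. Speed limits (degrees/s): [136.94, 136.94, 172.46, 180, 180, 180].

INTERFACE

Orientations are given as [roll, pitch, yaw] about the fixed x, y, z axes, in that order (R = Rz(yaw) Ry(pitch) Rx(roll)).
In Python, from plant import get_obs, snapshot, calibration, close_job, ctrl gives the robot as it stands.
- The arm moves only by the tool move_arm, never from a script. Its argument "commands" is a list that holds one entry, the list of rows, each a list of 4 numbers: the shift along the tool's x, y, z in cm, then the turn about the tool's x in rad. In form: [[[dx, dy, dz, spin], ...]]. A call has 1 to 8 rows; each row shifts and turns the commanded pose from where the row before left it, along the tool's axes as they then stand; what a row does not reach is not made up. A row lasts 1/10 s, in which the tool goes at most 50 mm and 8.59 degrees, less where a joint would pass 70% of its speed; a pose out of reach is approached as far as the arm can. A call with a gripper value outside its range is refused whole. "jaw" is the finger opening in cm, from 0 to 8.76, set as the call begins (left out, the last holds). The fingers move at their own pace and stop on an object; the grip force is fixed at half the most. Time passes only in rows, so rows that do not move let the fingers close. It gives the time, the measured TCP pose, the force and the opening at its end, in the units of the state.
- get_obs(): the state, without advancing time (a new reading comes with each control period).
- snapshot(name): name is "scene" or "top" or "wrist"; returns (picture, depth): 420x560x3 uint8, red, green, blue; 420x560 float32, m along the optical axis (not along the pixel's ray), 0 where there is no reading.
- calibration(name): a dict with "mtx" (3x3 intrinsics, pixels), "T" (4x4, takes a point from camera to world coordinates); the wrist camera has in their place "tool_from_camera" (4x4, takes a point from camera to tool coordinates, whose origin is the TCP and whose axes are the tool frame's). Camera axes: x right, y up, looking along -z (the intrinsics and any distortion apply to the point x, -y, -z); pixel columns grow to the right and rows downward; lengths in m; the calibration is good to about 2 mm. A picture is of the moment at which its call begins: read the wrist's pose just before it. calibration takes no time and is no camera call.
- close_job(): hands the job in, once; it reports no verdict.
The state is a dict: "clock": time; "joint_pos": joint angles; "qvel": joint speeds; "tau": joint torques, N m; "tool_pos": TCP position; "orientation": TCP orientation; "force": force on the tool from outside, world axes, zero at the start; "moment": the same for the moment, N m; "opening": finger opening in m.
Only numpy, scipy, OpenCV 4.12 (cv2) and the standard library are available. Lean on these libraries where they do the work, as an engineer would, in place of code of your own. Each camera call takes 0.05 s, during which the arm holds its last target. There are 200 camera calls.

## Working session

There is one attempt and no reset: what is moved stays moved. The work goes in short steps, Python scripts to look and compute and a tool call to move; the robot and the scene stay as the last step left them, time stands still between calls to the robot, and variables do not carry over. Pictures are saved under pics/ and viewed, about 8 in all and at most 12, crops included, and the job is handed in when it is done.

Besides the shell and the picture viewer there is one more tool, called in YAML: its name, and indented under it one key for each argument. move_arm: Moves the arm, as the interface text tells. Its arguments: {"type":"object","properties":{"commands":{"type":"array"},"jaw":{"type":"number"}},"required":["commands"]}

```bash
mkdir -p pics; ls; python3 - <<'E'
from plant import get_obs,snapshot,calibration
import cv2,numpy as np
o=get_obs();print(o)
np.set_printoptions(precision=4,suppress=True)
for n in("top","scene"):
    p,d=snapshot(n);cv2.imwrite(f"pics/{n}0.png",p[:,:,::-1]);np.save(f"pics/{n}0.npy",d);print(n,calibration(n))
print(calibration("wrist"))
E
```

```text
pics
{'clock': 0.0, 'joint_pos': array([ 8.50336645e+01,  2.05908472e+01,  6.35637955e-01, -2.02713809e-02,
       -7.01365207e+01, -1.65073531e+01]), 'qvel': array([-0.03688682, -0.08462523,  0.07093147,  0.02178777, -0.02390894,
        0.02766685]), 'tau': array([-2.19939524e-03, -5.82714057e+01,  2.93045068e+01,  6.99713588e+00,
        6.66299660e-03, -1.72754790e-04]), 'tool_pos': array([0.24694097, 0.62769365, 0.22564301]), 'orientation': array([   4.77279802,   89.90631088, -106.70779364]), 'force': array([-0.10356797,  0.05160361, -0.11122804]), 'moment': array([ 0.00092792,  0.00322003, -0.01384917]), 'opening': 0.08757554442351426}
top {'mtx': array([[481.0829,   0.    , 283.7518],
       [  0.    , 481.0829, 202.6884],
       [  0.    ,   0.    ,   1.    ]]), 'T': array([[ 0.0109,  0.9988, -0.0474,  0.4939],
       [-0.9996,  0.0121,  0.0257,  0.0166],
       [ 0.0262,  0.0471,  0.9985,  1.1783],
       [ 0.    ,  0.    ,  0.    ,  1.    ]])}
scene {'mtx': array([[418.413 ,   0.    , 275.2276],
       [  0.    , 418.413 , 206.5268],
       [  0.    ,   0.    ,   1.    ]]), 'T': array([[-0.8587, -0.3224,  0.3985,  0.8674],
       [ 0.5121, -0.5708,  0.6418,  0.5648],
       [ 0.0205,  0.7552,  0.6552,  0.6299],
       [ 0.    ,  0.    ,  0.    ,  1.    ]])}
{'mtx': array([[304.5507,   0.    , 277.7678],
       [  0.    , 304.5507, 210.2038],
       [  0.    ,   0.    ,   1.    ]]), 'tool_from_camera': array([[-0.0006,  0.2692, -0.9631, -0.1582],
       [-0.0005,  0.9631,  0.2692,  0.072 ],
       [ 1.    ,  0.0007, -0.0005, -0.0011],
       [ 0.    ,  0.    ,  0.    ,  1.    ]])}
```

View pics/top0.png

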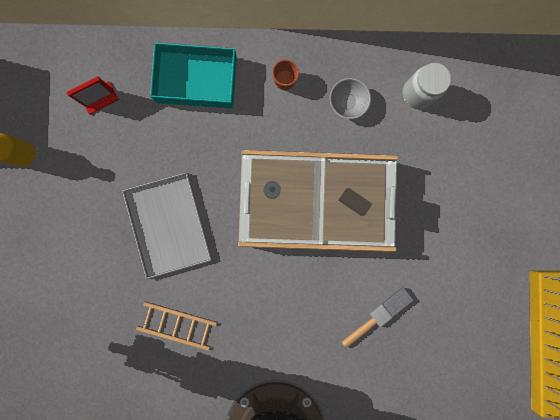

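View pics/scene0.png

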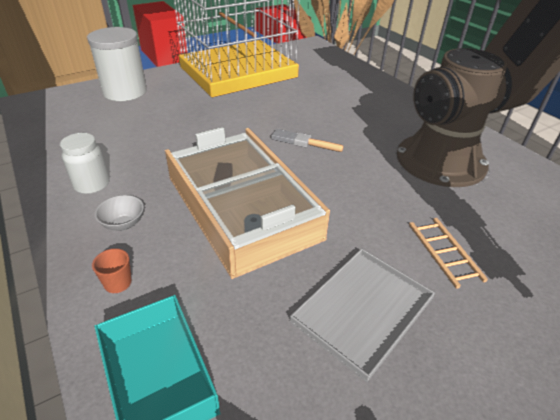

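The top view shows the toy in the left compartment at (272,189), the left pull near (247,198), the perch in the right compartment at (355,202), and the tray with its corners at about (124,191), (189,175), (216,262) and (148,277). The scene view agrees: the toy is under the left door.

```bash
cat > h.py <<'E'
import numpy as np,cv2
from scipy.spatial.transform import Rotation as Ro
from plant import get_obs,snapshot,calibration
np.set_printoptions(precision=4,suppress=True)
def RT(o): # tool pose
    T=np.eye(4);T[:3,:3]=Ro.from_euler('xyz',o['orientation'],degrees=True).as_matrix();T[:3,3]=o['tool_pos'];return T
def cam(n,o=None):
    c=calibration(n);return c['mtx'],(c['T'] if n!='wrist' else RT(o)@c['tool_from_camera'])
def onplane(K,T,uv,z):
    uv=np.atleast_2d(uv).astype(float)
    d=np.c_[(uv[:,0]-K[0,2])/K[0,0],-(uv[:,1]-K[1,2])/K[1,1],-np.ones(len(uv))]@T[:3,:3].T
    return T[:3,3]+d*((z-T[2,3])/d[:,2])[:,None]
def shot(name,cname):
    o=get_obs();p,d=snapshot(cname);cv2.imwrite(f"pics/{name}.png",p[:,:,::-1]);np.save(f"pics/{name}.npy",d);return o,p,d
def go(o,target): # world target -> tool axes, cm
    return RT(o)[:3,:3].T@(np.array(target)-o['tool_pos'])*100
E
python3 - <<'E'
from h import *
p=cv2.imread("pics/top0.png");d=np.load("pics/top0.npy");K,T=cam("top")
# depth check near pull and toy
c=onplane(K,T,[(242,152),(397,157),(239,246),(395,250)],.085);print("case corners",c)
x=(c[0]+c[1]-c[2]-c[3])[:2];y=(c[0]+c[2]-c[1]-c[3])[:2];print("yaw",np.degrees(np.arctan2(x[1],x[0])),np.degrees(np.arctan2(-y[0],y[1])),"cen",c.mean(0),"size",np.linalg.norm(c[0]-c[2]),np.linalg.norm(c[0]-c[1]))
print("pull",onplane(K,T,[(247,198)],.114),"toy",onplane(K,T,[(272,189)],.058),"perch",onplane(K,T,[(355,202)],.044))
t=onplane(K,T,[(124,191),(189,175),(216,262),(148,277)],.018);print("tray",t,t.mean(0))
for uv in[(247,198),(272,189),(290,210),(355,202),(170,225)]:
    print(uv,d[uv[1],uv[0]])
hsv=cv2.cvtColor(p,cv2.COLOR_BGR2HSV)
m=(cv2.inRange(p,(0,0,0),(90,90,90)))[165:235,255:300];n,l,s,ce=cv2.connectedComponentsWithStats(m);print(s,ce+[255,165])
cv2.imwrite("pics/crop0.png",cv2.resize(p[140:290,110:410],None,fx=2.6,fy=2.6,interpolation=cv2.INTER_CUBIC))
# arm pose
print(RT(get_obs())[:3,:3])
E
```

```text
case corners [[ 0.6605  0.0851  0.085 ]
 [ 0.6542 -0.2709  0.085 ]
 [ 0.4466  0.0887  0.085 ]
 [ 0.441  -0.2662  0.085 ]]
yaw -1.1012195465537724 -0.9572461774997292 cen [ 0.5506 -0.0908  0.085 ] size 0.21390920090488472 0.3560503229450454
pull [[0.5539 0.0707 0.114 ]] toy [[0.5788 0.0156 0.058 ]] perch [[ 0.5515 -0.1814  0.044 ]]
tray [[0.5724 0.3702 0.018 ]
 [0.6131 0.2159 0.018 ]
 [0.405  0.1474 0.018 ]
 [0.368  0.3081 0.018 ]] [0.4896 0.2604 0.018 ]
(247, 198) 1.0645024
(272, 189) 1.0965961
(290, 210) 1.0978283
(355, 202) 1.1105163
(170, 225) 1.1678282
[[   0    0   45   70 3070]
 [  15   16    6    2    7]
 [  11   19    1    1    1]
 [  16   19    1    1    1]
 [   9   21    2    2    2]
 [  14   21    7    7   38]
 [  24   21    1    3    3]
 [  11   25    1    1    1]
 [  22   25    1    1    1]
 [  10   25   15    9   25]
 [   9   26    1    1    1]] [[277.1309 199.744 ]
 [272.5714 181.7143]
 [266.     184.    ]
 [271.     184.    ]
 [264.5    186.5   ]
 [271.7895 188.8421]
 [279.     187.    ]
 [266.     190.    ]
 [277.     190.    ]
 [272.48   195.6   ]
 [264.     191.    ]]
[[-0.0004  0.9305 -0.3662]
 [-0.0015 -0.3662 -0.9305]
 [-1.      0.0001  0.0015]]
```

View pics/crop0.png

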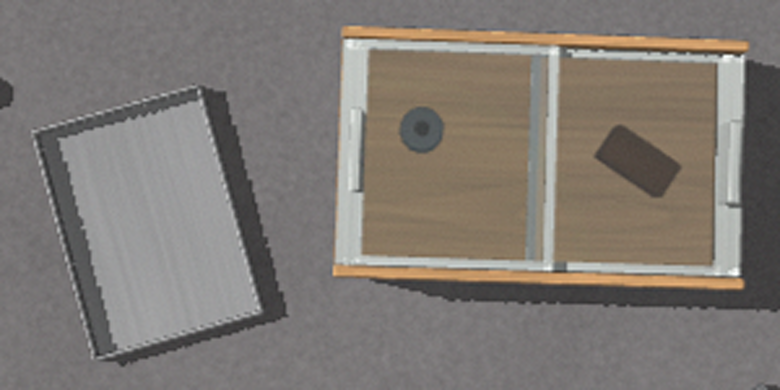

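move_arm:
  commands:
    - [[0,0,0,-0.12],[0,0,0,-0.12],[0,0,0,-0.118],[0,0,0,0]]
  jaw: 5

```text
clock: 0.5
tool_pos: [0.247, 0.6279, 0.2261]
orientation: [-15.7, 90.0, -106.5]
force: [-0.8, 0.2, 0.1]
opening: 0.0613
```

```bash
python3 - <<'E'
from h import *
o=get_obs();print(RT(o)[:3,:3],go(o,[.554,.071,.20]))
E
```

```text
[[-0.0002  0.9999 -0.0152]
 [-0.0008 -0.0152 -0.9999]
 [-1.     -0.0002  0.0008]] [ 2.6447 31.5389 55.2147]
```

move_arm:
  commands:
    - [[0,2,3.5,0],[0,2,3.5,0],[0,2,3.5,0],[0,2,3.5,0],[0,2,3.5,0],[0,2,3.5,0],[0,2,3.5,0],[0,2,3.5,0]]

```text
clock: 1.3
tool_pos: [0.4028, 0.3439, 0.2266]
orientation: [-147.8, 90.0, 121.0]
force: [0.5, -0.1, 0.3]
opening: 0.0498
```

move_arm:
  commands:
    - [[0,2,3.5,0],[0,2,3.5,0],[0,2,3.5,0],[0,2,3.5,0],[0,2,3.5,0],[0,2,3.0,0],[0,0,0,0],[0,0,0,0]]

```text
clock: 2.1
tool_pos: [0.519, 0.1376, 0.2262]
orientation: [-69.9, 90.0, -161.2]
force: [-0.2, 0.2, 0.1]
opening: 0.0502
```

```bash
python3 - <<'E'
from h import *
o,p,d=shot("w1","wrist");print(o['clock'],o['tool_pos'],o['joint_pos'],o['force']);K,T=cam("wrist",o);print(T)
E
```

```text
2.1 [0.519  0.1376 0.2262] [ 35.7689   7.5771 -16.7325  -0.0117 -65.7255  52.9867] [-0.1947  0.2229  0.0644]
[[-0.0223  0.9626  0.27    0.5915]
 [-0.9998 -0.0217 -0.0053  0.1373]
 [ 0.0007 -0.27    0.9629  0.3844]
 [ 0.      0.      0.      1.    ]]
```

View pics/w1.png

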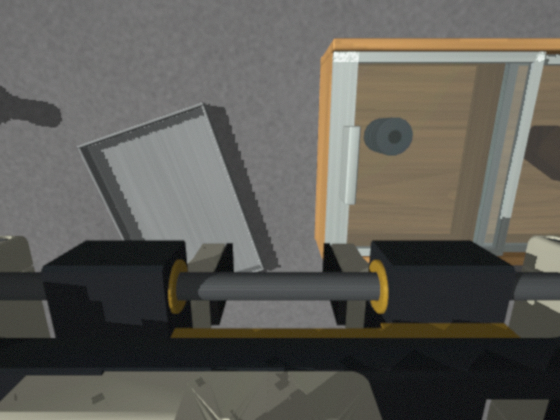

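The wrist view shows the left pull fin at about x 345–357, y 127–203, the toy at (390,136), and the tray on the left. I'll measure the pull from the depth and the case edges from rays.

```bash
cat >> h.py <<'E'
def cloud(K,T,d):
    v,u=np.mgrid[:d.shape[0],:d.shape[1]]
    P=np.stack([(u-K[0,2])/K[0,0]*d,-(v-K[1,2])/K[1,1]*d,-d],-1)@T[:3,:3].T+T[:3,3]
    P[d<=0]=np.nan;return P
E
python3 - <<'E'
from h import *
d=np.load("pics/w1.npy");o=get_obs();K,T=cam("wrist",o);P=cloud(K,T,d)
v,u=np.mgrid[:420,:560]
m=(u>335)&(u<370)&(v>110)&(v<220)&(P[...,2]>.108)&(P[...,2]<.125)
q=P[m];print(len(q),q.min(0),q.max(0),np.median(q,0),u[m].min(),u[m].max(),v[m].min(),v[m].max())
c=onplane(K,T,[(333,41),(317,249)],.085);print("case left corners",c,np.degrees(np.arctan2(*(c[0]-c[1])[1::-1])))
print("toy top",onplane(K,T,[(395,136)],.058), P[136,395],P[136,380])
# target with pull in case frame estimate
print(go(o,[.554,.071,.20]))
E
```

```text
958 [0.5196 0.067  0.108 ] [0.589  0.0785 0.1165] [0.5558 0.0735 0.114 ] 343 360 126 204
case left corners [[0.6616 0.0876 0.085 ]
 [0.4638 0.0989 0.085 ]] -3.271720046170537
toy top [[0.5776 0.0159 0.058 ]] [0.5786 0.025  0.0822] [0.5789 0.0393 0.0817]
[2.6324 3.6569 6.6594]
```

move_arm:
  commands:
    - [[0,1.2,2.2,0],[0,1.2,2.2,0],[0,1.2,2.1,0],[2,0,0,0],[2,0,0,0],[2,0,0,0],[0,0,0,0],[0,0,0,0]]

```text
clock: 2.95
tool_pos: [0.5537, 0.0737, 0.167]
orientation: [-24.4, 90.0, -115.3]
force: [0.6, -0.9, 0.7]
opening: 0.05
```

```bash
python3 - <<'E'
from h import *
o,p,d=shot("w2","wrist");print(o['clock'],o['tool_pos'],o['force'],RT(o)[:3,2])
print(go(o,[.555,.0728,.09]));K,T=cam("wrist",o);P=cloud(K,T,d)
m=(P[...,2]>.110)&(P[...,2]<.118)&(abs(P[...,1]-.072)<.02)&(abs(P[...,0]-.56)<.05);q=P[m];print(q.min(0),q.max(0),np.median(q,0))
E
```

```text
2.95 [0.5537 0.0737 0.167 ] [ 0.5588 -0.9038  0.7346] [-0.016  -0.9999  0.0005]
[7.6951 0.1288 0.0833]
[0.5198 0.0663 0.1101] [0.5894 0.0774 0.1161] [0.5567 0.0716 0.114 ]
```

View pics/w2.png

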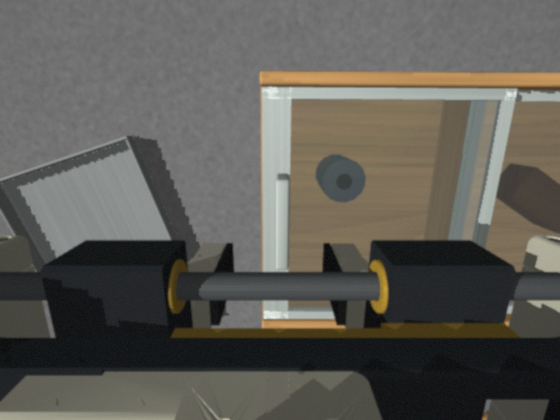

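The fin at column 281 is centred between the fingers, whose centre is at about 278. I'll go down and grip it.

move_arm:
  commands:
    - [[2.5,0.1,0.1,0],[2.5,0,0,0],[1.5,0,0,0],[0.9,0,0,0],[0,0,0,0],[0,0,0,0]]

```text
clock: 3.6
tool_pos: [0.5556, 0.0723, 0.0937]
orientation: [105.9, 89.9, 14.9]
force: [-0.2, 0.4, 0.5]
opening: 0.0499
```

move_arm:
  commands:
    - [[0,0,0,0],[0,0,0,0],[0,0,0,0],[0,0,0,0],[0,0,0,0],[0,0,0,0]]
  jaw: 0.5

```text
clock: 4.2
tool_pos: [0.5549, 0.0717, 0.0926]
orientation: [8.4, 90.0, -82.6]
force: [-0.7, -0.8, 0.9]
opening: 0.01
```

move_arm:
  commands:
    - [[0,0,0.5,0],[0,0,1,0],[0,0,1,0],[0,0,1,0],[0,0,1,0],[0,0,1,0],[0,0,1,0],[0,0,1,0]]

```text
clock: 5.0
tool_pos: [0.5532, -0.0042, 0.0926]
orientation: [-73.4, 90.0, -164.4]
force: [-3.2, 1.7, 5.0]
opening: 0.0096
```

move_arm:
  commands:
    - [[0,0,1,0],[0,0,1,0],[0,0,1,0],[0,0,1,0],[0,0,1,0],[0,0,0.7,0],[0,0,0.3,0],[0,0,0,0]]

```text
clock: 5.8
tool_pos: [0.552, -0.0631, 0.0926]
orientation: [-152.3, 89.9, 116.7]
force: [-5.2, 6.7, 6.7]
opening: 0.0103
```

move_arm:
  commands:
    - [[0,0,0,0],[0,0,0,0],[0,0,0,0],[0,0,0,0]]
  jaw: 4

```text
clock: 6.2
tool_pos: [0.5526, -0.0634, 0.0924]
orientation: [3.6, 90.0, -87.4]
force: [-0.4, 0.1, 0.0]
opening: 0.0357
```

move_arm:
  commands:
    - [[-1,0,0,0],[-3,0,0,0],[-4,0,0,0],[-3,0,0,0],[0,1,-2.6,0],[0,1,-2.6,0],[0,0.6,-2.6,0],[0,0,0,0]]
  jaw: 6.4

```text
clock: 7.0
tool_pos: [0.5808, 0.0167, 0.2033]
orientation: [107.2, 89.9, 16.4]
force: [-0.7, -0.6, -0.1]
opening: 0.0639
```

move_arm:
  commands:
    - [[0,0,0,0.14],[0,0,0,0.14],[0,0,0,0.14],[0,0,0,0.14],[0,0,0,0.14],[0,0,0,0.14],[0,0,0,0.14],[0,0,0,0.14]]

```text
clock: 7.8
tool_pos: [0.5797, 0.0139, 0.2032]
orientation: [144.8, 90.0, -10.7]
force: [0.1, -0.3, -0.1]
opening: 0.0638
```

move_arm:
  commands:
    - [[0,0,0,0.14],[0,0,0,0.14],[0,0,0,0.14],[0,0,0,0.03],[0,0,0,0],[0,0,0,0]]

```text
clock: 8.4
tool_pos: [0.5798, 0.0142, 0.2028]
orientation: [176.5, 90.0, -4.3]
force: [0.5, -0.5, 0.4]
opening: 0.064
```

```bash
python3 - <<'E'
from h import *
o,p,d=shot("w3","wrist");print(o['clock'],o['tool_pos'],o['joint_pos'],o['force'],RT(o)[:3,:3])
K,T=cam("wrist",o);P=cloud(K,T,d)
r=(abs(P[...,0]-.578)<.04)&(abs(P[...,1]-.016)<.04)
for a,b in((.053,.063),(.02,.053)):
    q=P[r&(P[...,2]>a)&(P[...,2]<b)];print(len(q),q.min(0) if len(q) else 0,q.max(0) if len(q) else 0,np.median(q,0) if len(q) else 0)
o,p,d=shot("top1","top");cv2.imwrite("pics/crop1.png",cv2.resize(p[140:290,110:410,::-1],None,fx=2.6,fy=2.6))
E
```

```text
8.4 [0.5798 0.0142 0.2028] [ 20.7207  12.6246 -13.6214   0.0055 -63.7435 -21.4685] [ 0.5026 -0.5029  0.3645] [[ 0.0002 -0.013  -0.9999]
 [-0.     -0.9999  0.013 ]
 [-1.      0.     -0.0002]]
1129 [ 0.5578 -0.0037  0.0536] [0.5971 0.0354 0.0604] [0.5775 0.0147 0.0581]
129 [ 0.5582 -0.0037  0.0259] [0.5961 0.0116 0.0528] [ 0.5782 -0.0015  0.0396]
```

View pics/w3.png

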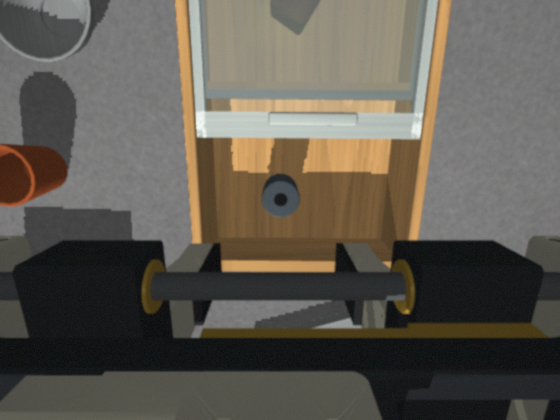

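The toy is uncovered at (280,195), centred at (0.5775, 0.0158) with its top at z 0.058. The door's pull end is well back at rows 112–137. I'll go down to TCP z 0.030, which keeps the gripper's body above the 85 mm walls.

move_arm:
  commands:
    - [[2,-0.16,0.23,0],[3,0,0,0],[3,0,0,0],[3,0,0,0],[2.5,0,0,0],[2,0,0,0],[1.2,0,0,0],[0.6,0,0,0]]

```text
clock: 9.3
tool_pos: [0.5772, 0.0159, 0.0286]
orientation: [22.2, 89.9, -158.6]
force: [0.3, 0.3, -0.2]
opening: 0.0641
```

move_arm:
  commands:
    - [[0,0,0,0],[0,0,0,0],[0,0,0,0],[0,0,0,0],[0,0,0,0],[0,0,0,0]]
  jaw: 3

```text
clock: 9.9
tool_pos: [0.5781, 0.0162, 0.0305]
orientation: [-166.8, 89.9, 12.3]
force: [-1.3, -0.1, 6.1]
opening: 0.0395
```

```bash
python3 - <<'E'
from h import *
o=get_obs();print(o['clock'],o['tool_pos'],o['force'],o['opening'])
E
```

```text
9.9 [0.5781 0.0162 0.0305] [-1.3495 -0.0798  6.0865] 0.039515374008487494
```

View pics/crop1.png

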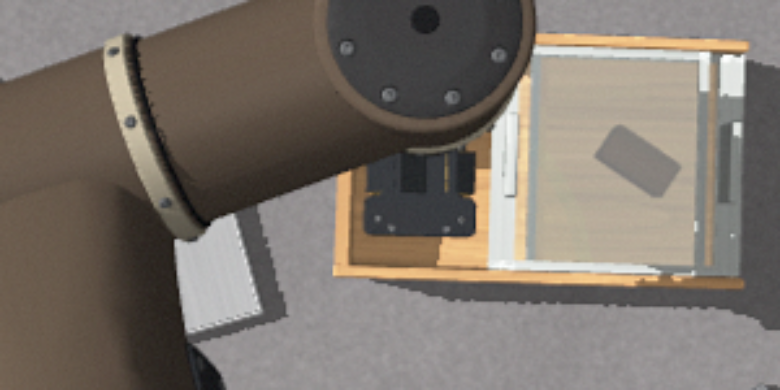

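The opening is 39.5 mm, which fits the 40 mm toy, so it is held. The top crop shows the right door's pull still at its closed end and the perch unmoved. I'll lift the toy and carry it to the tray centre.

move_arm:
  commands:
    - [[-0.5,0,0,0],[-1.5,0,0,0],[-2,0,0,0],[-2.5,0,0,0],[-2.5,0,0,0],[-2,0,0,0],[-1,0,0,0],[0,0,0,0]]

```text
clock: 10.7
tool_pos: [0.5782, 0.0163, 0.1509]
orientation: [-160.1, 89.9, 19.0]
force: [0.8, 0.8, -0.8]
opening: 0.0396
```

move_arm:
  commands:
    - [[0,-1,0.4,0],[0,-2,0.7,0],[0,-2.4,0.9,0],[0,-2.4,0.9,0],[0,-2.4,0.9,0],[0,-2.4,0.9,0],[0,-2.4,0.9,0],[0,-2.4,0.9,0]]

```text
clock: 11.5
tool_pos: [0.5138, 0.192, 0.148]
orientation: [33.4, 89.9, -147.6]
force: [0.2, 0.2, -1.1]
opening: 0.0394
```

move_arm:
  commands:
    - [[0,-2.4,0.9,0],[0,-2.4,0.8,0],[0,-1.5,0.4,0],[0,-0.7,0.2,0],[0,0,0,0],[0,0,0,0]]

```text
clock: 12.1
tool_pos: [0.4934, 0.2609, 0.1492]
orientation: [44.0, 89.9, -136.9]
force: [-0.2, -0.0, -1.3]
opening: 0.0397
```

```bash
python3 - <<'E'
from h import *
o,p,d=shot("w4","wrist");print(o['clock'],o['tool_pos'],o['force'],o['opening'],RT(o)[:3,:3]);print(go(o,[.4896,.2604,.027]))
E
```

```text
12.1 [0.4934 0.2609 0.1492] [-0.2423 -0.0222 -1.3277] 0.039685400713409986 [[-0.0006 -0.0162 -0.9999]
 [-0.0006 -0.9999  0.0162]
 [-1.      0.0006  0.0006]]
[12.216   0.044   0.3722]
```

View pics/w4.png

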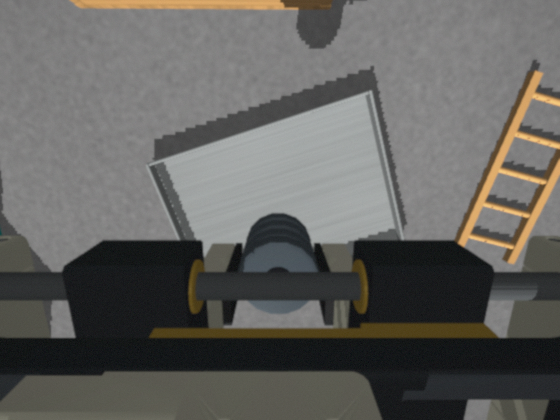

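The toy hangs upright between the pads at (278,262), over the tray. I'll lower it gently and watch the force.

move_arm:
  commands:
    - [[1,0,0.2,0],[2.5,0,0.1,0],[3,0,0,0],[2.5,0,0,0],[1.5,0,0,0],[1,0,0,0],[0.5,0,0,0],[0,0,0,0]]

```text
clock: 12.95
tool_pos: [0.4904, 0.2611, 0.0291]
orientation: [50.4, 90.0, -130.5]
force: [-0.1, -0.3, -0.1]
opening: 0.0396
```

move_arm:
  commands:
    - [[0.1,0,0,0],[0.1,0,0,0],[0,0,0,0],[0,0,0,0]]

```text
clock: 13.35
tool_pos: [0.4907, 0.2617, 0.028]
orientation: [-132.7, 90.0, 46.4]
force: [0.7, -0.3, -0.7]
opening: 0.0392
```

move_arm:
  commands:
    - [[0.1,0,0,0],[0,0,0,0],[0,0,0,0]]

```text
clock: 13.65
tool_pos: [0.4905, 0.2615, 0.0265]
orientation: [47.0, 90.0, -133.9]
force: [-0.3, -0.6, 0.6]
opening: 0.0391
```

move_arm:
  commands:
    - [[0.1,0,0,0],[0,0,0,0],[0,0,0,0]]

```text
clock: 13.95
tool_pos: [0.4906, 0.2615, 0.0256]
orientation: [-141.0, 90.0, 38.0]
force: [-0.1, -0.1, -0.8]
opening: 0.0395
```

move_arm:
  commands:
    - [[0.1,0,0,0],[0,0,0,0],[0,0,0,0]]

```text
clock: 14.25
tool_pos: [0.4906, 0.2615, 0.0255]
orientation: [-161.8, 90.0, 17.3]
force: [-3.3, -1.3, 9.6]
opening: 0.0393
```

move_arm:
  commands:
    - [[0.1,0,0,0],[0,0,0,0],[0,0,0,0]]

```text
clock: 14.55
tool_pos: [0.4906, 0.2616, 0.0254]
orientation: [-159.9, 90.0, 19.3]
force: [-6.8, -2.6, 19.7]
opening: 0.0394
```

It has touched down. I'll back off 1.5 mm to unload, then open.

move_arm:
  commands:
    - [[-0.15,0,0,0],[0,0,0,0],[0,0,0,0]]

```text
clock: 14.85
tool_pos: [0.4907, 0.2617, 0.0255]
orientation: [-143.2, 90.0, 35.9]
force: [-2.9, 0.0, 7.6]
opening: 0.0394
```

move_arm:
  commands:
    - [[0,0,0,0],[0,0,0,0],[0,0,0,0],[0,0,0,0],[0,0,0,0]]
  jaw: 6.5

```text
clock: 15.35
tool_pos: [0.4905, 0.2614, 0.0249]
orientation: [49.3, 90.0, -131.6]
force: [-0.0, 0.4, 0.4]
opening: 0.0642
```

move_arm:
  commands:
    - [[-1,0,0,0],[-2,0,0,0],[-3,0,0,0],[-3,0,0,0],[-3,0,0,0],[-3,0,0,0],[0,0,0,0],[0,0,0,0]]

```text
clock: 16.15
tool_pos: [0.4906, 0.2618, 0.1764]
orientation: [-126.8, 89.9, 52.3]
force: [-0.5, -0.4, -0.6]
opening: 0.0651
```

move_arm:
  commands:
    - [[0,-2,0,0],[0,-3,0,0],[0,-3,0,0],[0,-3,0,0],[0,-3,0,0],[0,-3,0,0],[0,-2,0,0],[0,0,0,0]]

```text
clock: 16.95
tool_pos: [0.4928, 0.4539, 0.1729]
orientation: [58.4, 89.9, -122.4]
force: [-0.6, -0.3, -0.9]
opening: 0.0653
```

```bash
python3 - <<'E'
from h import *
o,p,d=shot("s2","scene");print(o['clock'],o['tool_pos'],o['force'],o['opening'])
o,p2,d=shot("t2","top");cv2.imwrite("pics/crop2.png",cv2.resize(p2[140:290,110:410,::-1],None,fx=2.6,fy=2.6))
o,p3,d=shot("w5","wrist");K,T=cam("wrist",o);P=cloud(K,T,d)
m=(abs(P[...,0]-.49)<.04)&(abs(P[...,1]-.261)<.04)&(P[...,2]>.045)&(P[...,2]<.07);q=P[m];print(len(q),q.min(0) if len(q) else 0,q.max(0) if len(q) else 0)
cv2.imwrite("pics/fin.png",np.vstack([cv2.resize(p2[140:290,110:410,::-1],(600,300)),p[130:400,:,::-1].copy()[:, :] if 0 else cv2.resize(p[110:390,100:500,::-1],(600,300),interpolation=cv2.INTER_AREA)]))
E
```

```text
16.95 [0.4928 0.4539 0.1729] [-0.5601 -0.3304 -0.8892] 0.06526259311881444
0 0 0
```

View pics/fin.png

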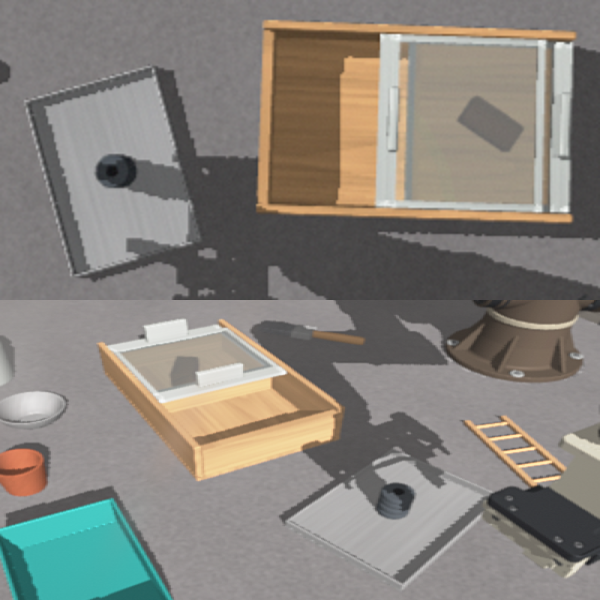

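The final view shows the toy upright near the middle of the tray, the left door open over the right one, and the right pull at its closed end. The perch hasn't moved, and the arm is clear of everything.

```bash
python3 - <<'E'
from h import *
from plant import close_job
K,T=cam("top")
for n in("top0","t2"):
    P=cloud(K,T,np.load(f"pics/{n}.npy"));m=(P[...,2]>.105)&(P[...,2]<.12)&(P[...,0]>.5)&(P[...,0]<.61)&(abs(P[...,1]+.09)<.2)
    for a,b in((-.3,-.2),(-.12,.1)):
        q=P[m&(P[...,1]>a)&(P[...,1]<b)];print(n,np.median(q,0),len(q))
print(close_job())
E
```

```text
top0 [ 0.5488 -0.2518  0.1138] 163
top0 [0.5539 0.0725 0.114 ] 148
t2 [ 0.5468 -0.2515  0.1136] 167
t2 [ 0.5511 -0.0602  0.1138] 145
the job is handed in; nothing more can be done
None
```

The chew toy is out of the case and standing upright near the middle of the stainless steel tray, released. I handed the job in at about 17 s on the robot's clock, against the 58 s limit. I slid the left door open by its pull, lifted the toy out, set it down in the tray and moved the arm clear.

- **Left door:** the gripper travelled 134.8 mm while holding the pull. The top camera's depth gives 133 mm for the pull, which agrees within its accuracy (full opening is 135 mm).
- **Right door:** its pull was at y −0.2518 m before and −0.2515 m after, so it stayed shut.
- **Perch:** it looks unmoved in the before and after pictures; I did not measure it.
- **Toy:** both final views show it upright in the tray. My wrist-camera depth check of its position found no points on it, so this rests on those pictures and the force at touch-down.
- **Forces:** the largest reading was about 21 N at the wrist, as the toy was set down.

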